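Lock out the block heater with a snap hook

TASK

The dry block heater (the white instrument with the grid of tube wells on top) is out of service: clip the large lockout snap hook onto the anchor eye at the heater's front. Push the hook's mouth against the eye's upright rod until the rod has passed the sprung gate and the gate has snapped shut behind it, then let go and leave the hook lying flat on the bench, clipped on the eye.

Things in the scene. Friction and masses are not known exactly. Their poses are not given: they have to be found in the camera images.
- hook_grip (a point): Centre of the grip of the large snap hook, 15 mm above its underside; it lies flat on the bench. The grip is a ribbed grey block 70 long (x) x 26 wide (y) x 30 mm high; hold it from above across its width. x points to the hook's mouth, z up. About 0.25 kg, 155 mm long. A thin plain wire hook without gate also lies about: not that one.
- hook_throat (a point): Bottom of the hook's throat: middle of the front face of the steel web, 46 mm ahead of hook_grip, same axes. Two parallel steel jaws, 36 mm apart inside, 64 mm over all, run from here to rounded tips 74 mm ahead (120 mm ahead of hook_grip). Web and jaws are 18 mm high, from 4 to 22 mm above the hook's underside.
- hook_gate (a joint): Sprung aluminium lever, 40 mm, across the hook's mouth; hinged at the -y jaw 62 mm ahead of hook_throat. Swings inwards only: 0 rad shut, 1.35 rad folded along its jaw; the spring drives it shut. Pushing a rod past takes 2 to 8 N; it snaps shut behind the rod once the rod's axis is within 12 mm of hook_throat (at 4 mm the rod touches bottom).
- eye (a point): On the axis of the upright rod of the heater's anchor eye, 13 mm above the bench. The eye is a fixed bow of 8 mm steel rod: up from the bench to 59 mm, then level back into the heater's front, 55 mm behind. x points from rod to heater (push the hook this way), z up. Heater: white, 150 x 150 x 80 mm, 4 x 5 wells on top. The slide warmer (flat dark plate on top) has a like eye: not that one.
There are look-alikes about, which are no part of the job. Of the things like the part that bears hook_grip, leave any that is brown; of the rest the smaller one is meant.

How it is judged (in metres and radians):
On the way:
1. the eye's rod, between the jaws, pushes the gate open (value of joint hook_gate above 0.4 rad and x of eye in the frame of hook_grip between 0.04 and 0.115 m and y of eye in the frame of hook_grip between -0.022 and 0.022 m).
At the end, for the whole second after the job is handed in: The heater's eye rod is inside the hook's throat, behind the gate (42 to 98 mm ahead of the grip's centre, within 22 mm of the hook's middle line); the gate is shut to within 0.15 rad; the hook lies flat on the bench (tilt under 10 degrees, grip centre under 25 mm high) (value of joint hook_gate below 0.15 rad and x of eye in the frame of hook_grip between 0.042 and 0.098 m and y of eye in the frame of hook_grip between -0.022 and 0.022 m and height (world z) of hook_grip below 0.025 m and angle between hook_grip's own z axis and vertical below 0.17 rad); the robot touches nothing.
It also fails if it takes over 35 s, if anything falls off the work surface, if the arm or the gripper's body presses on something with over 40 N, if the wrist force passes 120 N, or if a joint passes its speed limit or range.

ROBOT

A 6-joint arm with a two-finger parallel gripper is mounted at the origin on the work surface. World frame = base frame: x ahead of the robot, y to its left, z up, the work surface at z = 0. Lengths are in mm, angles in rad, forces in N, time in s.
With the tool pointing down it reaches from about 350 to 875 mm from the base axis. Payload 4.2 kg.
Tool frame: the origin (TCP) lies on the centre line of the jaws, within the pads' length; the fingertips stand 25 mm ahead of it and the grasp point (between the pads) lies 6 mm ahead of it; z points along the fingers, y is the direction in which the jaws open and shut (so a half turn about z gives the same grasp; the last joint's range is limited). The gripper opens to 85 mm and grips with 20 to 120 N. Pads are 22 mm wide; open, the fingers measure 114 mm over their backs; the gripper's body (76 mm by 85 mm) begins 54 mm behind the grasp point. The pads swing forward as they close: fully open they stand 13 mm farther back than shut.
Start: joints at [1.464, 0.385, 0.008, 0, -1.194, -0.259], TCP at [223.527, 583.639, 230.712] pointing down, gripper open.
Joint ranges: [-3.14, 3.14], [-1.21, 2.06], [-1.07, 1.41], [-3.16, 2.05], [-2.99, -0.16], [-3.1, 3.1]. Speed limits (rad/s): [2.79, 2.79, 3.14, 3.14, 3.14, 3.14].

INTERFACE

Orientations are given as a unit quaternion [x, y, z, w].
In Python, from bench import arm gives the robot as it stands.
- The arm moves only by the tool drive_tool, never from a script. Its argument "plan" is a list of rows, each a list of 2 entries, a list of its own where there are three numbers: the shift along the tool's x, y, z in m, then the turn about the tool's z in degrees. A call has 1 to 12 rows; each row shifts and turns the commanded pose from where the row before left it, along the tool's axes as they then stand; what a row does not reach is not made up. A row lasts 1/8 s, in which the tool goes at most 62.5 mm and 10.7 degrees, less where a joint would pass 70% of its speed; a pose out of reach is approached as far as the arm can. A call with a gripper value outside its range is refused whole. "fingers" is the closure, from -1 (fully open) to 1 (shut), so that 0 is half open, set as the call begins (left out, the last holds). The fingers move at their own pace and stop on an object; the grip force is fixed at half the most. Time passes only in rows, so rows that do not move let the fingers close. It gives the time, the measured TCP pose, the force and the opening at its end, in the units of the state.
- arm.read_state(): the state, without advancing time (a new reading comes with each control period).
- arm.get_image(name): name is "scene" or "top"; returns a dict with "image" (384x512x3 uint8, red, green, blue), "K" (3x3 intrinsics, pixels), "dist" ([k1, k2, p1, p2, k3] as OpenCV has them; the pictures are not rectified), "R" (3x3) and "t" (3): a world point X has camera coordinates R X + t. Camera axes: x right, y down, z forward; pixel columns grow to the right and rows downward; lengths in mm; the calibration is good to about 2 mm. A picture is of the moment at which its call begins. There is no depth.
- arm.job_done(): hands the job in, once; it reports no verdict.
The state is a dict: "clock": time; "joints": joint angles; "joint_vel": joint speeds; "joint_efforts": joint torques, N m; "position": TCP position; "ee_rot": TCP orientation; "contact_force": force on the tool from outside, world axes, zero at the start; "wrist_torque": the same for the moment, N m; "gripper_width": finger opening in mm.
Only numpy, scipy, OpenCV 4.12 (cv2) and the standard library are available. Lean on these libraries where they do the work, as an engineer would, in place of code of your own. Each camera call takes 0.05 s, during which the arm holds its last target.

## Working session

There is one attempt and no reset: what is moved stays moved. The work goes in short steps, Python scripts to look and compute and a tool call to move; the robot and the scene stay as the last step left them, time stands still between calls to the robot, and variables do not carry over. Pictures are saved under pics/ and viewed, and the job is handed in when it is done.

Besides the shell and the picture viewer there is one more tool, called after "Call:" as name([rows], argument=value, ...), one row to a line, values as JSON. drive_tool: Moves the arm, as the interface text tells. Its arguments: {"type":"object","properties":{"plan":{"type":"array"},"fingers":{"type":"number"}},"required":["plan"]}

```bash
mkdir -p pics; ls; cat > h.py <<'E'
import numpy as np, cv2
from bench import arm
def snap(cam,name):
    d=arm.get_image(cam); cv2.imwrite(f'pics/{name}.png',d['image'][:,:,::-1]); 
    np.savez(f'pics/{name}.npz',**{k:np.array(d[k]) for k in d}); return d
def px2w(d,uv,z):
    uv=np.array(uv,float).reshape(-1,1,2)
    n=cv2.undistortPoints(uv,np.array(d['K'],float),np.array(d['dist'],float)).reshape(-1,2)
    R=np.array(d['R']);t=np.array(d['t']).ravel();C=-R.T@t
    r=np.c_[n,np.ones(len(n))]@R
    s=(np.broadcast_to(z,len(n))-C[2])/r[:,2]
    return C+r*s[:,None]
def w2px(d,X):
    return cv2.projectPoints(np.array(X,float).reshape(-1,1,3),cv2.Rodrigues(np.array(d['R'],float))[0],np.array(d['t'],float),np.array(d['K'],float),np.array(d['dist'],float))[0].reshape(-1,2)
E
python3 - <<'E'
from h import *
for c in('scene','top'):
    d=snap(c,c+'0'); R=np.array(d['R']); print(c,np.round(-R.T@np.array(d['t']).ravel()),np.round(R[2],2))
print(arm.read_state())
E
```

```text
pics
scene [ 908. -700.  728.] [-0.45  0.57 -0.69]
top [ 322. -131. 1018.] [ 0.14 -0.02 -0.99]
{'clock': 0.1, 'joints': array([ 1.46361508e+00,  3.85468930e-01,  6.74583564e-03, -4.12872301e-04,
       -1.19402708e+00, -2.58612317e-01]), 'joint_vel': array([-0.00047479, -0.00129261,  0.00301802,  0.00280802,  0.0010114 ,
       -0.00023235]), 'joint_efforts': array([ 6.97033283e-04, -3.93316591e+01,  1.88931370e+01,  4.19791952e+00,
       -2.55701329e-03,  5.83800187e-06]), 'position': array([223.3508213 , 583.15499848, 229.73423276]), 'ee_rot': array([ 9.83306618e-01, -1.81953577e-01, -1.17434787e-04,  9.88637450e-04]), 'contact_force': array([0.252286  , 0.82335386, 0.08590873]), 'wrist_torque': array([-0.00019865, -0.00351684,  0.0191543 ]), 'gripper_width': 85.69293583855591}
```

View pics/scene0.png

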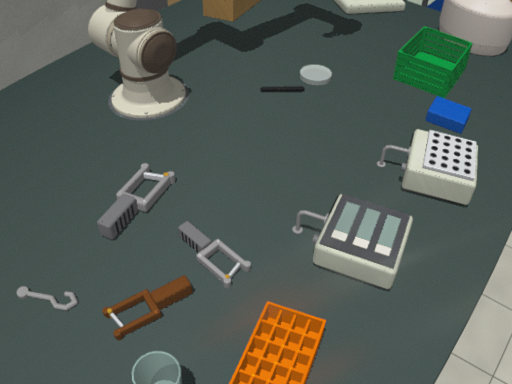

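View pics/top0.png

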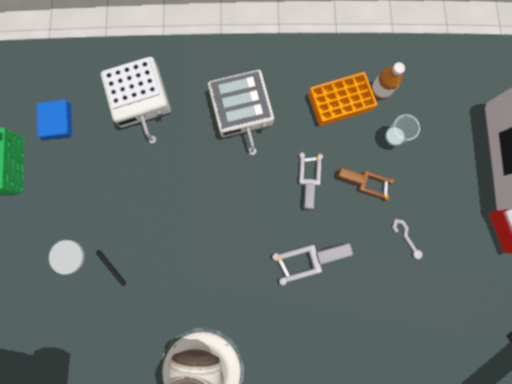

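Snap hooks: grey A at top (313,262) / scene (135,200), grey B at top (310,180) / scene (215,252), brown C at top (365,183) / scene (150,305). There is also a thin wire hook at top (408,240). Brown is out. Of A and B the smaller one, B, looks like the right one, so I'll measure both and enlarge B.

```bash
python3 - <<'E'
from h import *
d=dict(np.load('pics/top0.npz')); s=dict(np.load('pics/scene0.npz'))
I=d['image'][:,:,::-1]
c=I[130:220,270:400]; a=cv2.resize(c,None,fx=6,fy=6,interpolation=cv2.INTER_CUBIC); cv2.imwrite('pics/cB.png',a)
c=I[50:160,90:190]; cv2.imwrite('pics/cE.png',cv2.resize(c,None,fx=5,fy=5,interpolation=cv2.INTER_CUBIC))
J=s['image'][:,:,::-1]
cv2.imwrite('pics/cBs.png',cv2.resize(J[210:295,170:260],None,fx=6,fy=6,interpolation=cv2.INTER_CUBIC))
cv2.imwrite('pics/cEs.png',cv2.resize(J[120:210,360:490],None,fx=6,fy=6,interpolation=cv2.INTER_CUBIC))
for n,p,q in(('A',(352,250),(279,270)),('B',(309,208),(311,154))):
    w=px2w(d,[p,q],20); print(n,w.round(),np.linalg.norm(w[0]-w[1]))
E
```

```text
A [[ 302. -404.   20.]
 [ 255. -208.   20.]] 201.6554590861024
B [[ 417. -293.   20.]
 [ 565. -305.   20.]] 149.15526850281407
```

View pics/cB.png

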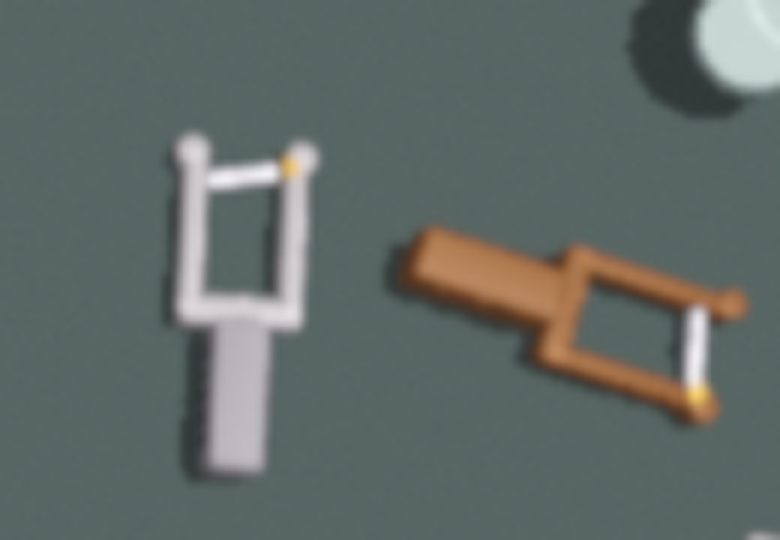

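View pics/cE.png

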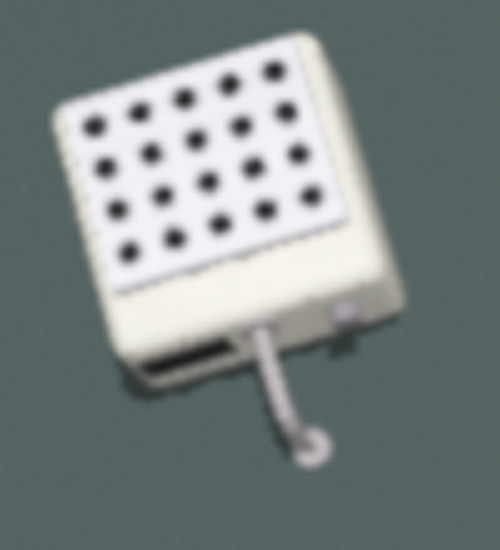

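View pics/cBs.png

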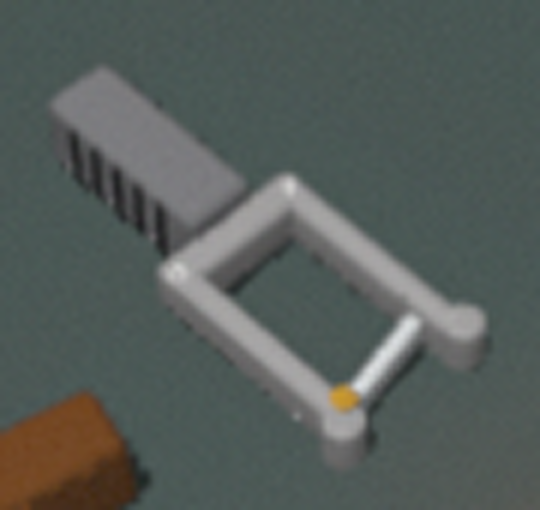

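View pics/cEs.png

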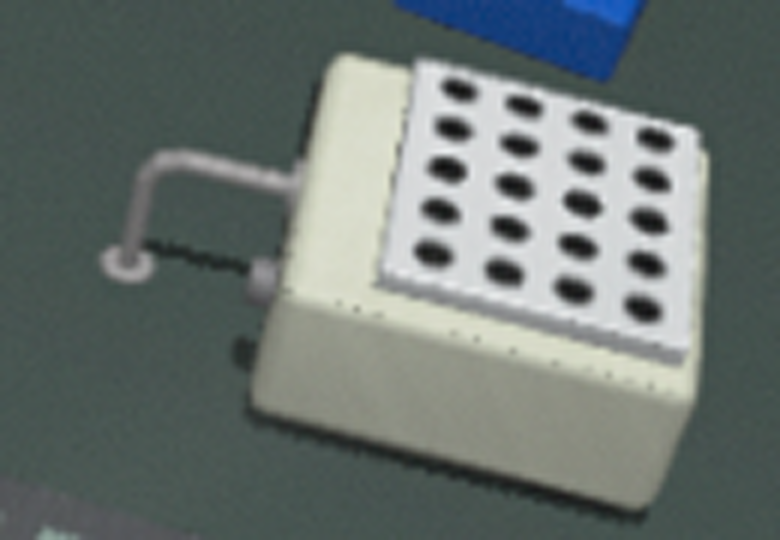

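The enlarged crops show B: about 149–155 mm long, grey with a ribbed grip, and gate hinge (orange) on the -y jaw. A measures about 200 mm and C is brown, so B is meant. The white instrument with the 4x5 wells has its eye foot at top (152,139) and scene (381,164). Next I'll fit the poses from both cameras.

```bash
cat > fit.py <<'E'
from h import *
from scipy.optimize import least_squares
def fit(obs,x0):
    # obs: list (d,(u,v),(mx,my,z))
    def P(p,m): c,s=np.cos(p[2]),np.sin(p[2]); return [p[0]+c*m[0]-s*m[1],p[1]+s*m[0]+c*m[1],m[2]]
    f=lambda p:np.concatenate([w2px(d,P(p,m))[0]-uv for d,uv,m in obs])
    r=least_squares(f,x0,loss='soft_l1',x_scale=[1,1,.01]); return r.x,f(r.x).reshape(-1,2)
E
python3 - <<'E'
from fit import *
d=dict(np.load('pics/top0.npz')); s=dict(np.load('pics/scene0.npz'))
T=lambda u,v:np.array([(u+.5)/6-.5+270,(v+.5)/6-.5+130])
S=lambda u,v:np.array([(u+.5)/6-.5+170,(v+.5)/6-.5+210])
obs=[(d,T(205,470),(-35,13,30)),(d,T(263,470),(-35,-13,30)),(d,T(208,297),(46,18,22)),(d,T(280,300),(46,-18,22)),(d,T(290,167),(108,-25,22)),
(s,S(50,105),(-35,-13,30)),(s,S(103,67),(-35,13,30)),(s,S(289,210),(46,18,22)),(s,S(225,283),(46,-18,22)),(s,S(343,400),(108,-25,22))]
x,r=fit(obs,[450,-297,-.08]); print(x,r.round(2))
x2,_=fit(obs[:5],x); x3,_=fit(obs[5:],x); print(x2,x3)
TE=lambda u,v:np.array([(u+.5)/5-.5+90,(v+.5)/5-.5+50])
SE=lambda u,v:np.array([(u+.5)/6-.5+360,(v+.5)/6-.5+120])
print('foot',px2w(d,[TE(311,447)],2),px2w(s,[SE(127,263)],2))
w=px2w(d,[TE(128,252),TE(95,126),TE(311,195),TE(274,70)],80); w2=px2w(s,[SE(434,254),SE(644,309),SE(459,90),SE(655,139)],80)
print(w.round(),w2.round())
for a,b in((w[0],w[1]),(w[2],w[3]),(w2[0],w2[1]),(w2[2],w2[3])): v=b-a; print(np.arctan2(v[1],v[0]))
print('mid',w.mean(0),w2.mean(0))
# bar
print('bar top: entry',px2w(d,[TE(262,332)],55))
E
```

```text
[ 4.51703839e+02 -2.94357031e+02 -7.39027663e-02] [[ 0.46 -0.54]
 [ 0.51 -0.02]
 [-1.29 -1.2 ]
 [-0.09 -0.97]
 [ 1.43 -0.9 ]
 [-1.01  0.43]
 [ 0.3  -0.67]
 [ 1.06 -1.06]
 [-2.32 -2.04]
 [-0.37 -0.29]]
[ 4.49677587e+02 -2.93556542e+02 -7.04552252e-02] [ 4.53373246e+02 -2.95150113e+02 -7.31330868e-02]
foot [[621.04469219 137.15306958   2.        ]] [[622.13888317 135.52808984   2.        ]]
[[707. 216.  80.]
 [779. 237.  80.]
 [736. 120.  80.]
 [808. 142.  80.]] [[737. 119.  80.]
 [809. 141.  80.]
 [707. 215.  80.]
 [779. 237.  80.]]
0.28457174031699844
0.2963897488069913
0.29133120864453105
0.30250506119086334
mid [757.46902888 178.95249326  80.        ] [757.84222751 177.95272193  80.        ]
bar top: entry [[669.93399533 151.15412447  55.        ]]
```

```bash
cat >> h.py <<'E'
def head(st=None):
    from scipy.spatial.transform import Rotation as Ro
    st=st or arm.read_state(); R=Ro.from_quat(st['ee_rot']).as_matrix(); return R
def pr():
    st=arm.read_state();R=head(st); print('t',round(st['clock'],2),'pos',st['position'].round(1),'hd',round(float(np.arctan2(R[1,0],R[0,0])),4),'tilt',R[:,2].round(3),'F',st['contact_force'].round(1),'w',round(st['gripper_width'],1))
def delta(p0,p1,h):
    dx,dy,dz=np.subtract(p1,p0); return np.round([dx*np.cos(h)+dy*np.sin(h),dx*np.sin(h)-dy*np.cos(h),-dz],1)
E
python3 - <<'E'
from h import *
pr()
h=-.073; a=[223.5,583.6,230.7]; b=[460,120,150]; c=[451,-294,110]
print(delta(a,b,h),delta(b,c,h))
E
```

```text
t 0.1 pos [223.4 583.2 229.7] hd -0.3659 tilt [-0.001 -0.002 -1.   ] F [0.3 0.8 0.1] w 85.7
[269.7 445.1  80.7] [ 21.2 413.6  40. ]
```

Call:
drive_tool([
  [[0,0,0],-8.4],
  [[0,0,0],-8.4],
  [[0.027,0.0445,0.008],0],
  [[0.027,0.0445,0.008],0],
  [[0.027,0.0445,0.008],0],
  [[0.027,0.0445,0.008],0],
  [[0.027,0.0445,0.008],0],
  [[0.027,0.0445,0.008],0],
  [[0.027,0.0445,0.008],0],
  [[0.027,0.0445,0.008],0],
  [[0.027,0.0445,0.008],0],
  [[0.027,0.0445,0.008],0],
], fingers=-0.3)

```text
clock: 1.6
position: [460.9, 118.6, 150.4]
ee_rot: [0.999, -0.036, -0.0, 0.0]
contact_force: [0.3, 0.9, 0.0]
gripper_width: 55.6
```

Call:
drive_tool([
  [[0.0025,0.052,0.005],0],
  [[0.0025,0.052,0.005],0],
  [[0.0025,0.052,0.005],0],
  [[0.0025,0.052,0.005],0],
  [[0.0025,0.052,0.005],0],
  [[0.0025,0.052,0.005],0],
  [[0.0025,0.052,0.005],0],
  [[0.0025,0.05,0.005],0],
  [[0,0,0],0],
  [[0,0,0],0],
])

```text
clock: 2.85
position: [449.9, -294.0, 110.2]
ee_rot: [0.999, -0.037, -0.001, -0.0]
contact_force: [-0.1, 0.3, 0.0]
gripper_width: 55.8
```

```bash
python3 - <<'E'
from h import *
pr(); d=snap('top','top1'); s=snap('scene','scene1')
st=arm.read_state();print(delta(st['position'],[451,-294,30],-.073))
print(w2px(s,[[451,-294,30]]),w2px(d,[[451,-294,30]]))
cv2.imwrite('pics/c1.png',cv2.resize(s['image'][150:330,100:340,::-1],None,fx=3,fy=3,interpolation=cv2.INTER_CUBIC))
E
```

```text
t 2.85 pos [ 449.9 -294.   110.2] hd -0.0734 tilt [-0.001  0.001 -1.   ] F [-0.1  0.3  0. ] w 55.8
[ 0.6  0.7 80.7]
[[194.31003227 232.9893162 ]] [[309.37431606 194.88893461]]
```

View pics/c1.png

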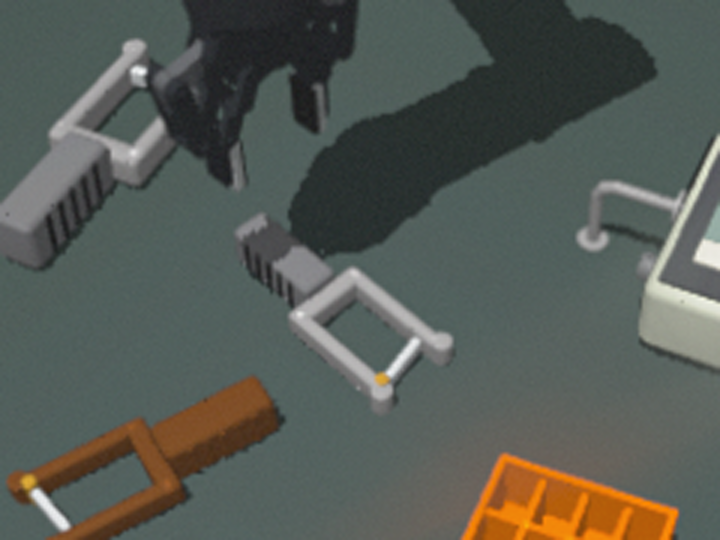

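The open fingers straddle the grip of the small grey hook (crop ~(285,260)). The brown hook and the large grey hook are clear. I'll descend and grip.

Call:
drive_tool([
  [[0.0005,0.0005,0.03],0],
  [[0,0,0.025],0],
  [[0,0,0.015],0],
  [[0,0,0.008],0],
  [[0,0,0],0],
  [[0,0,0],0],
])

```text
clock: 3.7
position: [451.6, -294.8, 33.5]
ee_rot: [0.999, -0.036, 0.001, 0.0]
contact_force: [0.9, -0.2, -0.1]
gripper_width: 55.2
```

Call:
drive_tool([
  [[0,0,0],0],
  [[0,0,0],0],
  [[0,0,0],0],
  [[0,0,0],0],
  [[0,0,0],0],
  [[0,0,0],0],
  [[0,0,0],0],
], fingers=1)

```text
clock: 4.58
position: [450.9, -294.6, 32.7]
ee_rot: [0.999, -0.036, -0.0, -0.0]
contact_force: [0.1, -0.2, 0.2]
gripper_width: -0.0
```

```bash
python3 - <<'E'
from h import *
pr(); d=snap('top','top2'); s=snap('scene','scene2')
cv2.imwrite('pics/c2.png',cv2.resize(s['image'][200:300,160:270,::-1],None,fx=6,fy=6,interpolation=cv2.INTER_CUBIC))
cv2.imwrite('pics/c2t.png',cv2.resize(d['image'][130:220,270:400,::-1],None,fx=6,fy=6,interpolation=cv2.INTER_CUBIC))
E
```

```text
t 4.58 pos [ 450.9 -294.6   32.7] hd -0.0726 tilt [-0.  0. -1.] F [ 0.1 -0.2  0.2] w -0.0
```

View pics/c2.png

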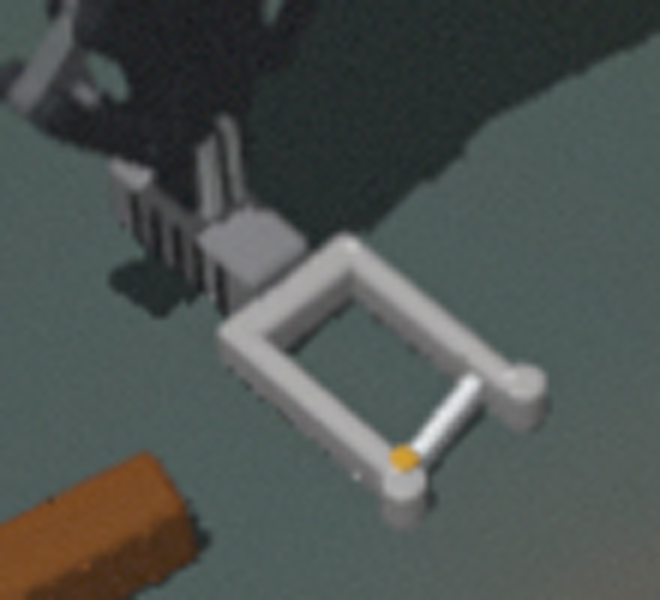

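View pics/c2t.png

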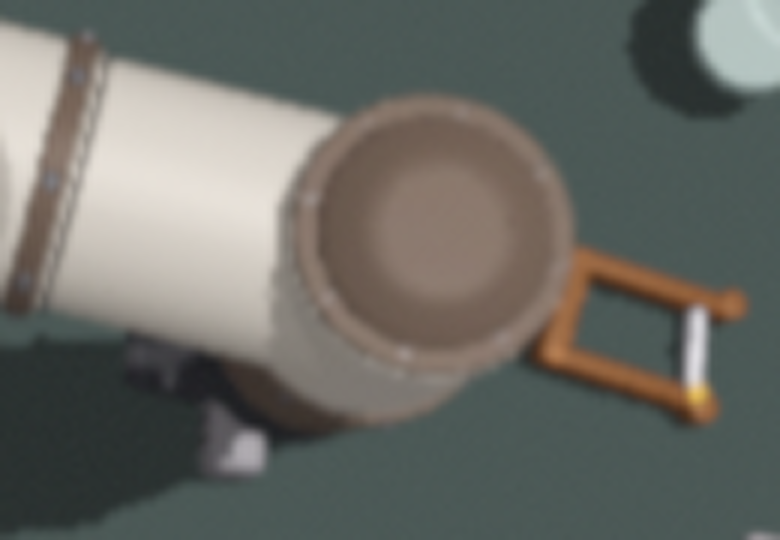

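```bash
python3 - <<'E'
from h import *
s=dict(np.load('pics/scene2.npz'));s1=dict(np.load('pics/scene1.npz'))
for z in(0,8,20,30,40,50):
    print(z,((w2px(s,[[450.9,-294.6,z]])-[160,200]+.5)*6-.5).round(),)
h=-.073;yv=np.array([np.sin(h),-np.cos(h),0])
for z in(85,98,110,120,130):
    print(z,((w2px(s1,[[449.9,-294,z]+yv*28,[449.9,-294,z]-yv*28])-[100,150]+.5)*3-.5).round())
E
cat > v.py <<'E'
from h import *
s=dict(np.load('pics/scene2.npz'))
cv2.imwrite('pics/c2b.png',cv2.resize(s['image'][160:300,130:270,::-1],None,fx=5,fy=5,interpolation=cv2.INTER_CUBIC))
E
python3 v.py
```

```text
0 [[215. 263.]]
8 [[213. 247.]]
20 [[209. 222.]]
30 [[207. 201.]]
40 [[204. 180.]]
50 [[201. 159.]]
85 [[240. 214.]
 [309. 164.]]
98 [[238. 199.]
 [308. 149.]]
110 [[236. 185.]
 [306. 135.]]
120 [[234. 173.]
 [305. 123.]]
130 [[232. 161.]
 [304. 110.]]
```

View pics/c2b.png

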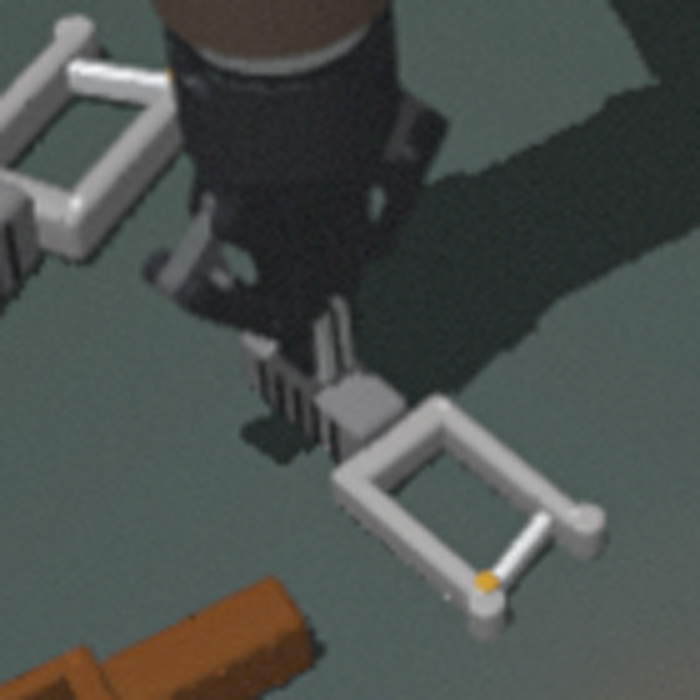

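The fingers shut fully, just above the grip. In the crop their tips are at about (335,385), z≈28. They reach only about 2–5 mm beyond the reported TCP, not 25 mm, and the hook hasn't moved. I'll reopen, go lower and check by picture.

Call:
drive_tool([
  [[0,0,-0.005],0],
  [[0,0,0],0],
  [[0,0,0],0],
  [[0,0,0],0],
  [[0,0,0.01],0],
  [[0,0,0.01],0],
  [[0,0,0.004],0],
  [[0,0,0],0],
], fingers=-0.3)

```text
clock: 5.68
position: [450.6, -294.6, 13.0]
ee_rot: [0.999, -0.036, -0.001, -0.0]
contact_force: [0.6, 1.4, 0.5]
gripper_width: 55.5
```

```bash
python3 - <<'E'
from h import *
pr(); s=snap('scene','scene3')
cv2.imwrite('pics/c3.png',cv2.resize(s['image'][180:290,150:260,::-1],None,fx=6,fy=6,interpolation=cv2.INTER_CUBIC))
h=-.073;yv=np.array([np.sin(h),-np.cos(h),0])
p=arm.read_state()['position']
for z in(0,10,20,30):
    print(z,((w2px(s,[[p[0],p[1],z]+yv*28,[p[0],p[1],z]-yv*28])-[150,180]+.5)*6-.5).round())
E
```

```text
t 5.67 pos [ 450.6 -294.6   13. ] hd -0.0725 tilt [-0.001  0.    -1.   ] F [0.6 1.4 0.5] w 55.5
0 [[210. 433.]
 [338. 334.]]
10 [[206. 413.]
 [336. 314.]]
20 [[203. 393.]
 [334. 293.]]
30 [[200. 372.]
 [331. 272.]]
```

View pics/c3.png

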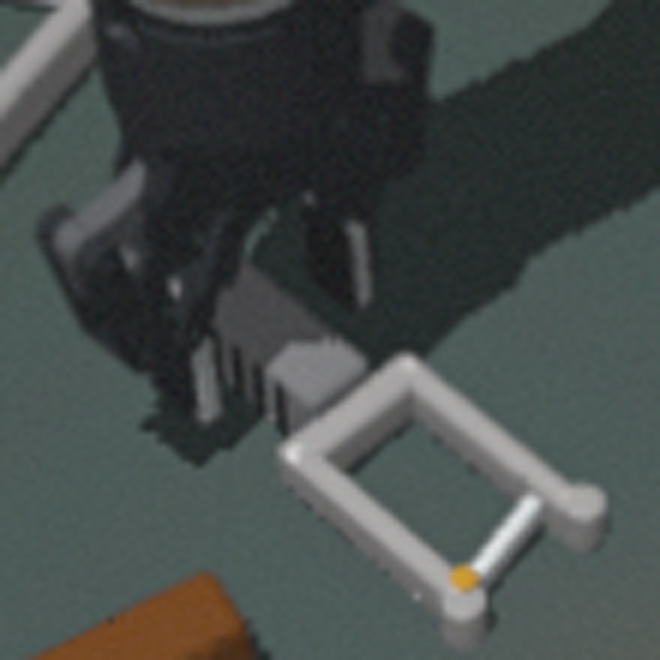

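The fingertips now straddle the grip at its sides (crop (207,420) and (362,300)), about 10 mm above the bench. Closing.

Call:
drive_tool([
  [[0,0,0],0],
  [[0,0,0],0],
  [[0,0,0],0],
  [[0,0,0],0],
  [[0,0,0],0],
], fingers=1)

```text
clock: 6.35
position: [451.1, -294.8, 14.1]
ee_rot: [0.999, -0.036, 0.0, 0.0]
contact_force: [-1.1, -0.4, 4.2]
gripper_width: 24.7
```

```bash
python3 - <<'E'
from h import *
pr(); s=snap('scene','scene4')
cv2.imwrite('pics/c4.png',cv2.resize(s['image'][180:290,150:260,::-1],None,fx=6,fy=6,interpolation=cv2.INTER_CUBIC))
E
```

```text
t 6.35 pos [ 451.1 -294.8   14.1] hd -0.0725 tilt [ 0.001 -0.    -1.   ] F [-1.1 -0.4  4.2] w 24.7
```

View pics/c4.png

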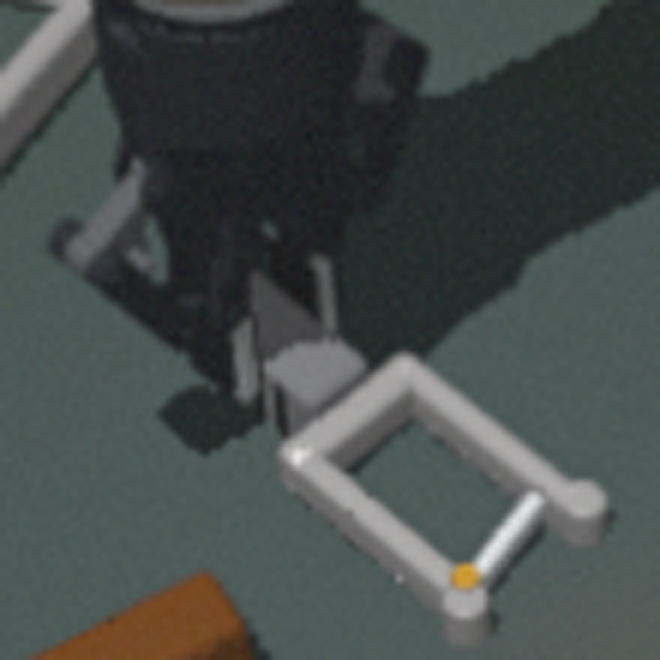

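Call:
drive_tool([
  [[0,0,-0.02],0],
  [[0,0,-0.04],0],
  [[0,0,-0.04],0],
  [[0,0,0],-7],
  [[0,0,0],-7],
  [[0,0,0],-7],
  [[0,0,0],0],
])

```text
clock: 7.28
position: [450.1, -294.2, 112.6]
ee_rot: [0.989, 0.146, -0.001, -0.001]
contact_force: [-0.0, 1.8, -3.0]
gripper_width: 24.1
```

Call:
drive_tool([
  [[0.017,-0.045,0],0],
  [[0.017,-0.045,0],0],
  [[0.017,-0.045,0],0],
  [[0.017,-0.045,0],0],
  [[0.017,-0.046,0],0],
  [[0.017,-0.046,0],0],
  [[0.017,-0.046,0],0],
  [[0.017,-0.046,0],0],
  [[0,0,0],0],
  [[0,0,0],0],
])

```text
clock: 8.52
position: [474.9, 92.9, 113.1]
ee_rot: [0.989, 0.146, -0.001, 0.0]
contact_force: [-0.8, -0.2, -2.2]
gripper_width: 24.6
```

```bash
python3 - <<'E'
from h import *
pr(); s=snap('scene','scene5'); d=snap('top','top5')
cv2.imwrite('pics/t5.png',cv2.resize(d['image'][80:300,90:350,::-1],None,fx=2.5,fy=2.5,interpolation=cv2.INTER_CUBIC))
cv2.imwrite('pics/s5.png',cv2.resize(s['image'][60:220,200:440,::-1],None,fx=3.3,fy=3.3,interpolation=cv2.INTER_CUBIC))
E
```

```text
t 8.53 pos [474.9  92.9 113.1] hd 0.2928 tilt [-0.002 -0.001 -1.   ] F [-0.8 -0.2 -2.2] w 24.6
```

View pics/t5.png

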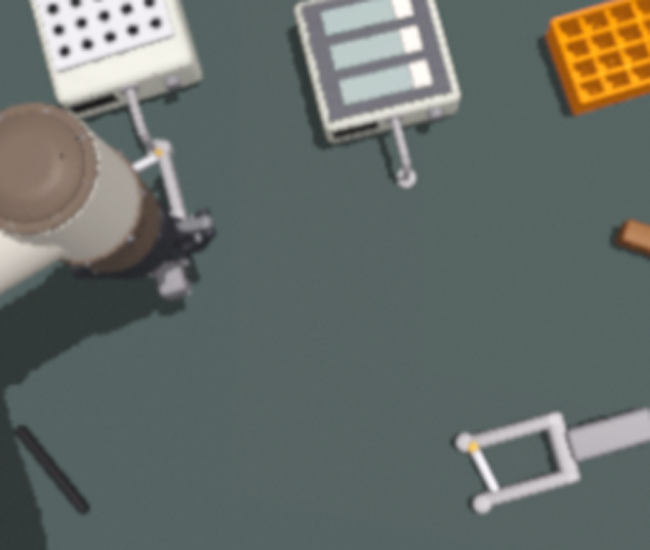

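View pics/s5.png

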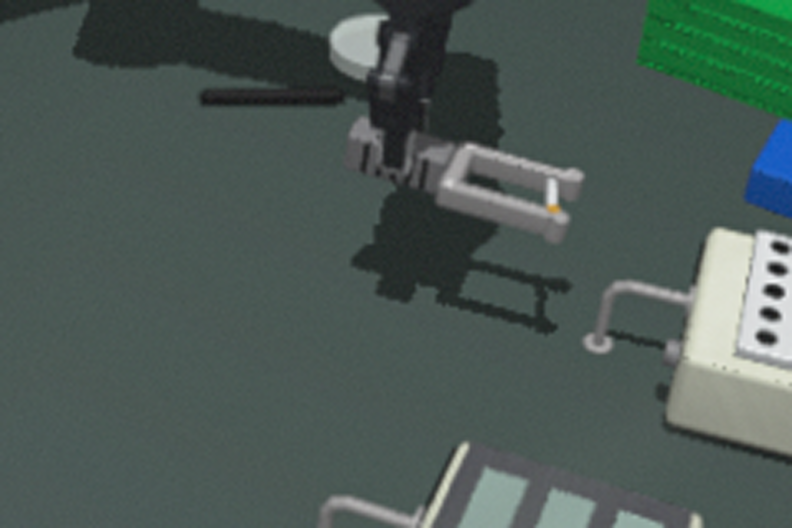

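The hook is held level, gate shut, and the mouth faces the well-grid heater's eye (eye foot at crop (598,342)). Lowering it to just above the bench, short of the eye.

Call:
drive_tool([
  [[0,0,0.04],0],
  [[0,0,0.03],0],
  [[0,0,0.02],0],
  [[0,0,0.007],0],
  [[0,0,0],0],
  [[0,0,0],0],
])

```text
clock: 9.38
position: [476.4, 93.2, 17.6]
ee_rot: [0.989, 0.146, 0.001, -0.0]
contact_force: [0.3, 0.3, -1.5]
gripper_width: 24.2
```

```bash
python3 - <<'E'
from h import *
pr(); s=snap('scene','scene6'); d=snap('top','top6')
cv2.imwrite('pics/t6.png',cv2.resize(d['image'][110:210,110:230,::-1],None,fx=6,fy=6,interpolation=cv2.INTER_CUBIC))
cv2.imwrite('pics/s6.png',cv2.resize(s['image'][100:190,290:410,::-1],None,fx=6,fy=6,interpolation=cv2.INTER_CUBIC))
E
```

```text
t 9.38 pos [476.4  93.2  17.6] hd 0.2935 tilt [ 0.002  0.001 -1.   ] F [ 0.3  0.3 -1.5] w 24.2
```

View pics/t6.png

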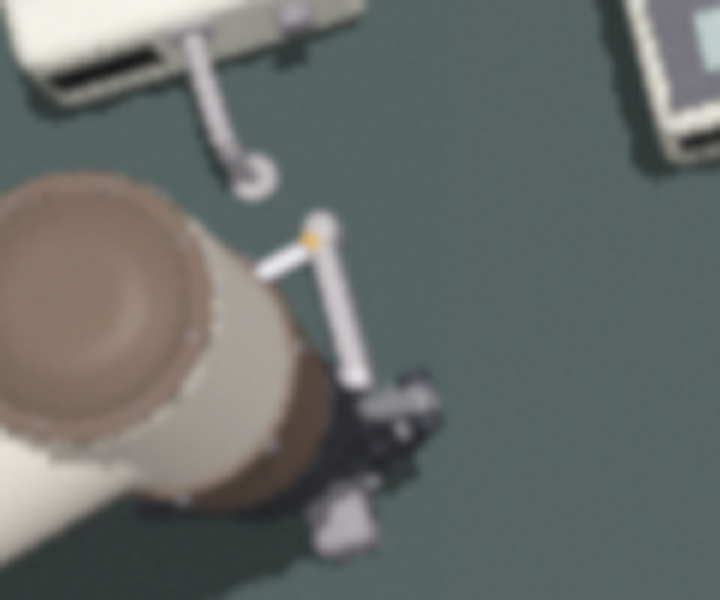

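View pics/s6.png

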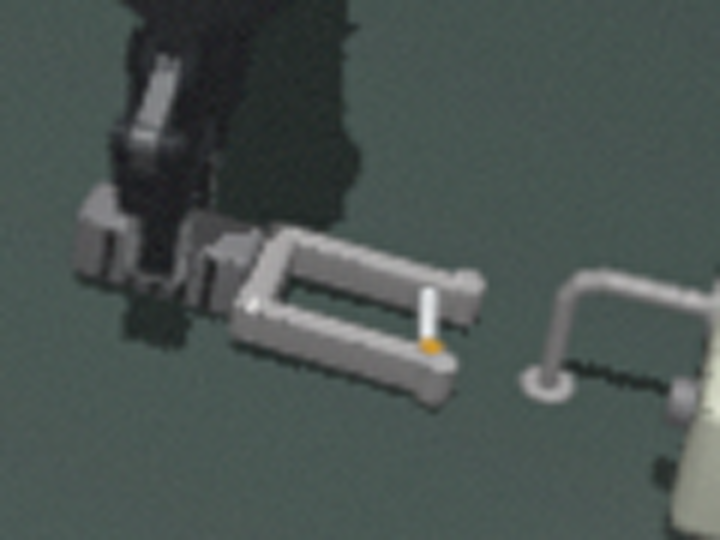

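```bash
python3 - <<'E'
from fit import *
d=dict(np.load('pics/top6.npz')); s=dict(np.load('pics/scene6.npz'))
d0=dict(np.load('pics/top0.npz')); s0=dict(np.load('pics/scene0.npz'))
q=lambda u,v,x,y:np.array([(u+.5)/6-.5+x,(v+.5)/6-.5+y])
# calibrate tip/hinge model coordinates from the initial view
x0=[451.7,-294.4,-.0739]
def inv(p,w):
    c,sn=np.cos(p[2]),np.sin(p[2]); dx,dy=w[0]-p[0],w[1]-p[1]; return (round(c*dx+sn*dy,1),round(-sn*dx+c*dy,1))
tip={}
for n,D,uv in(('T-tip',d0,q(303,158,270,130)),('T+tip',d0,q(193,152,270,130)),('Thinge',d0,q(290,167,270,130)),('S+tip',s0,q(465,322,170,210)),('S-tip',s0,q(345,420,170,210)),('Shinge',s0,q(343,399,170,210))):
    tip[n]=inv(x0,px2w(D,[uv],22)[0]); print(n,tip[n])
h=3.5
g=[476.4,93.2,.2935]
obs=[(d,q(320,228,110,110),'T-tip'),(d,q(311,240,110,110),'Thinge'),(s,q(470,281,290,100),'S+tip'),(s,q(438,363,290,100),'S-tip'),(s,q(430,346,290,100),'Shinge')]
for D,uv,n in obs: print(n,inv(g,px2w(D,[uv],22+h)[0]))
o=[(D,uv,(*tip[n],22+h)) for D,uv,n in obs]
x,r=fit(o,g);print(x,r.round(2)); xs,_=fit(o[2:],g); print(xs)
for P in (x,xs,g): print('eye in hook',inv(P,(621.5,136.3)))
print('foot', px2w(d,[q(254,177,110,110)],2),px2w(s,[q(548,384,290,100)],2))
E
```

```text
T-tip (np.float64(109.8), np.float64(-26.9))
T+tip (np.float64(109.7), np.float64(23.5))
Thinge (np.float64(105.2), np.float64(-21.1))
S+tip (np.float64(115.6), np.float64(20.1))
S-tip (np.float64(114.3), np.float64(-29.7))
Shinge (np.float64(108.7), np.float64(-24.7))
T-tip (np.float64(110.0), np.float64(-26.2))
Thinge (np.float64(105.9), np.float64(-20.7))
S+tip (np.float64(113.9), np.float64(17.7))
S-tip (np.float64(112.4), np.float64(-34.5))
Shinge (np.float64(107.5), np.float64(-26.0))
[4.75830930e+02 9.11214742e+01 2.99899946e-01] [[ 0.76  0.2 ]
 [ 0.7   0.4 ]
 [ 0.27 -0.3 ]
 [ 0.76 -0.9 ]
 [ 0.09 -0.04]]
[4.75653276e+02 9.02933641e+01 2.91220725e-01]
eye in hook (np.float64(152.5), np.float64(0.1))
eye in hook (np.float64(152.9), np.float64(2.2))
eye in hook (np.float64(151.4), np.float64(-0.7))
foot [[620.79609601 136.81888188   2.        ]] [[622.71267542 135.25116702   2.        ]]
```

Both cameras put the eye about 152 mm ahead of the grip and 0–2 mm off the hook's middle line, so it's lined up. Pushing partway onto the gate.

Call:
drive_tool([
  [[0.02,0,0],0],
  [[0.015,0,0],0],
  [[0.008,0,0],0],
  [[0.008,0,0],0],
  [[0.008,0,0],0],
  [[0.008,0,0],0],
])

```text
clock: 10.22
position: [538.9, 111.8, 16.1]
ee_rot: [0.989, 0.146, -0.002, 0.0]
contact_force: [-3.6, -3.0, -2.3]
gripper_width: 24.6
```

```bash
python3 - <<'E'
from h import *
pr(); s=snap('scene','scene7'); d=snap('top','top7')
cv2.imwrite('pics/t7.png',cv2.resize(d['image'][110:190,110:210,::-1],None,fx=6,fy=6,interpolation=cv2.INTER_CUBIC))
cv2.imwrite('pics/s7.png',cv2.resize(s['image'][100:190,310:430,::-1],None,fx=6,fy=6,interpolation=cv2.INTER_CUBIC))
E
```

```text
t 10.22 pos [538.9 111.8  16.1] hd 0.293 tilt [-0.003 -0.001 -1.   ] F [-3.6 -3.  -2.3] w 24.6
```

View pics/s7.png

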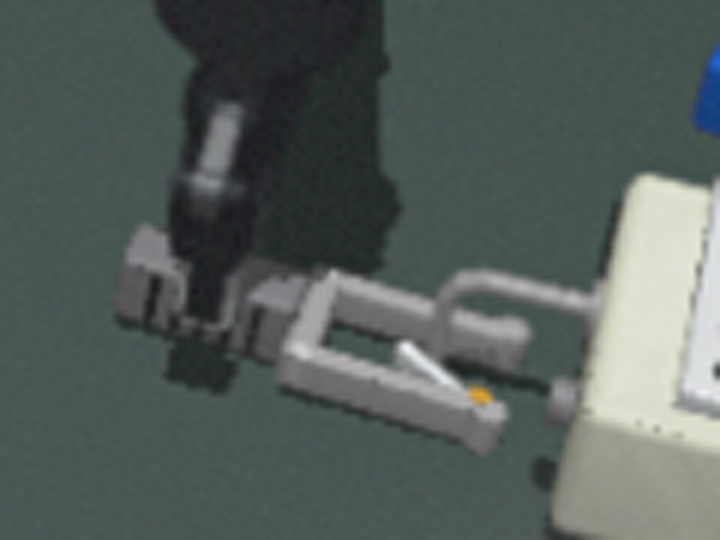

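View pics/t7.png

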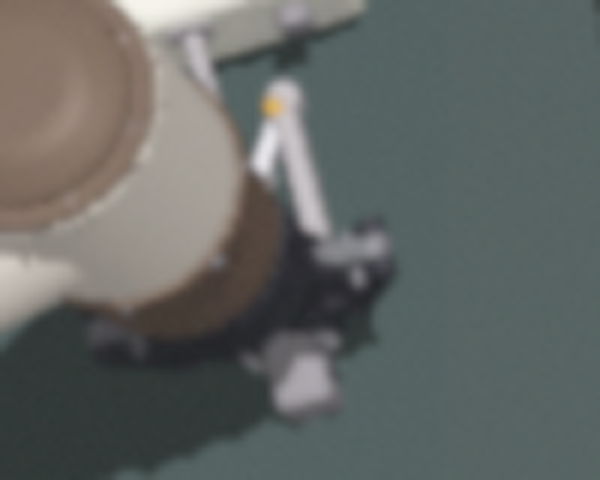

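```bash
python3 - <<'E'
from h import *
s=dict(np.load('pics/scene0.npz')); d=dict(np.load('pics/top0.npz'))
a=.293; e=np.array([621.8,136.1]); X=np.array([np.cos(a),np.sin(a)]);Y=np.array([-X[1],X[0]])
def P(x,y,z): return [*(e+x*X+y*Y),z]
J=cv2.resize(s['image'][120:210,360:490,::-1],None,fx=6,fy=6,interpolation=cv2.INTER_CUBIC)
K=cv2.resize(d['image'][50:160,90:190,::-1],None,fx=6,fy=6,interpolation=cv2.INTER_CUBIC)
for z,c in((0,(0,0,255)),(25,(0,255,0)),(80,(255,0,0))):
    pts=[P(55,-75,z),P(55,75,z),P(205,75,z),P(205,-75,z)]
    p=((w2px(s,pts)-[360,120]+.5)*6-.5); cv2.polylines(J,[p.astype(np.int32)],True,c,1)
    p=((w2px(d,pts)-[90,50]+.5)*6-.5); cv2.polylines(K,[p.astype(np.int32)],True,c,1)
cv2.imwrite('pics/J.png',J);cv2.imwrite('pics/K.png',K[:600])
E
```

```text
(no output)
```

View pics/J.png

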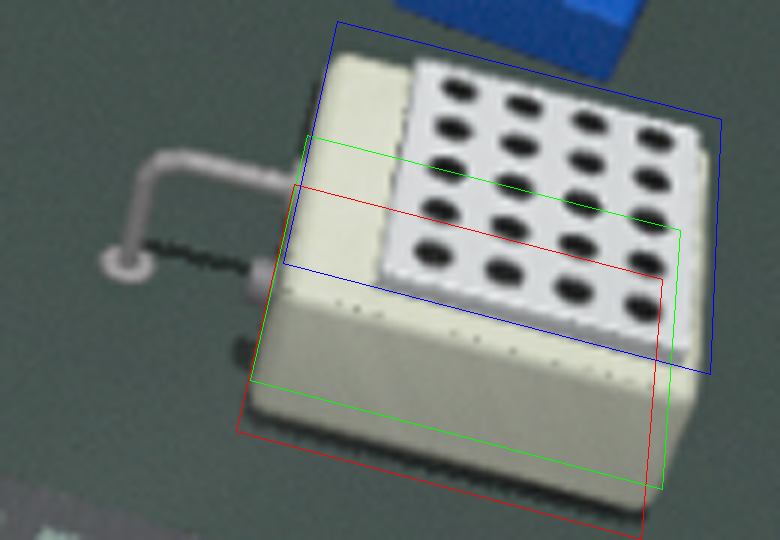

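View pics/K.png

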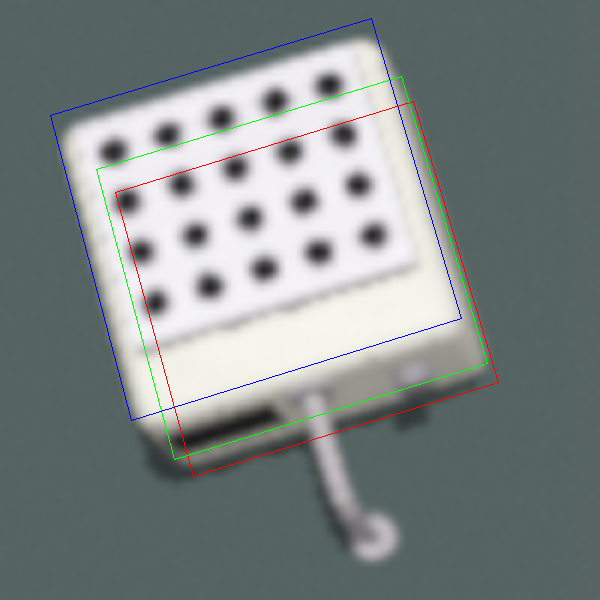

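The picture shows the rod between the jaws (crop (445,325)) and the gate swung in about 1 rad. The jaw tips get close to the heater's front, so I'll continue in small steps and watch the force.

Call:
drive_tool([
  [[0.005,0,0],0],
  [[0.005,0,0],0],
  [[0.004,0,0],0],
  [[0,0,0],0],
])

```text
clock: 10.82
position: [555.2, 117.3, 17.3]
ee_rot: [0.989, 0.147, 0.002, -0.0]
contact_force: [1.6, -3.1, -2.7]
gripper_width: 24.6
```

```bash
python3 - <<'E'
from h import *
pr(); s=snap('scene','scene8'); d=snap('top','top8')
cv2.imwrite('pics/t8.png',cv2.resize(d['image'][100:180,110:210,::-1],None,fx=6,fy=6,interpolation=cv2.INTER_CUBIC))
cv2.imwrite('pics/s8.png',cv2.resize(s['image'][110:200,320:440,::-1],None,fx=6,fy=6,interpolation=cv2.INTER_CUBIC))
E
```

```text
t 10.82 pos [555.2 117.3  17.3] hd 0.2943 tilt [ 0.004  0.001 -1.   ] F [ 1.6 -3.1 -2.7] w 24.6
```

View pics/s8.png

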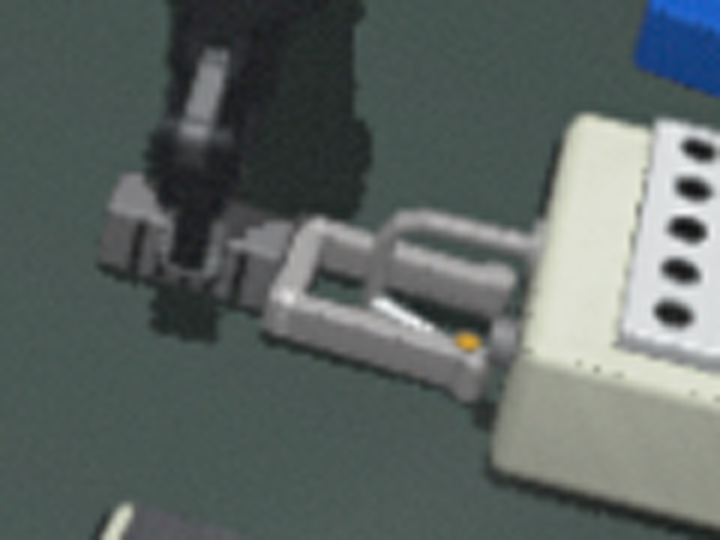

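View pics/t8.png

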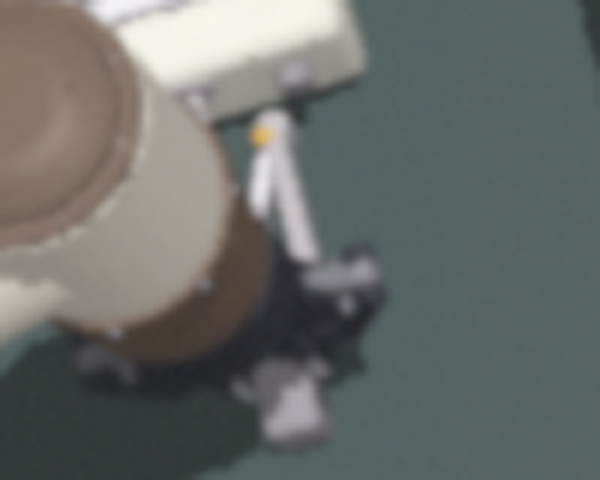

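The rod holds the gate nearly folded, eye at about 69 mm ahead. The jaw tip is close to the heater front with low force (3 N). I'll advance in 3 mm steps, slightly lower.

Call:
drive_tool([
  [[0.003,0,0.002],0],
  [[0.002,0,0],0],
  [[0,0,0],0],
])

```text
clock: 11.3
position: [558.1, 118.6, 14.7]
ee_rot: [0.989, 0.147, 0.0, -0.0]
contact_force: [0.4, 0.6, -1.5]
gripper_width: 24.7
```

Call:
drive_tool([
  [[0.002,0,0],0],
  [[0.001,0,0],0],
  [[0,0,0],0],
])

```text
clock: 11.68
position: [559.8, 118.6, 14.5]
ee_rot: [0.989, 0.147, -0.001, 0.0]
contact_force: [-4.4, -0.4, 0.1]
gripper_width: 24.9
```

```bash
python3 - <<'E'
from h import *
pr(); s=snap('scene','scene9'); d=snap('top','top9')
cv2.imwrite('pics/t9.png',cv2.resize(d['image'][100:180,110:210,::-1],None,fx=6,fy=6,interpolation=cv2.INTER_CUBIC))
cv2.imwrite('pics/s9.png',cv2.resize(s['image'][110:200,320:440,::-1],None,fx=6,fy=6,interpolation=cv2.INTER_CUBIC))
E
```

```text
t 11.68 pos [559.8 118.6  14.5] hd 0.2942 tilt [-0.002 -0.001 -1.   ] F [-4.4 -0.4  0.1] w 24.9
```

View pics/s9.png

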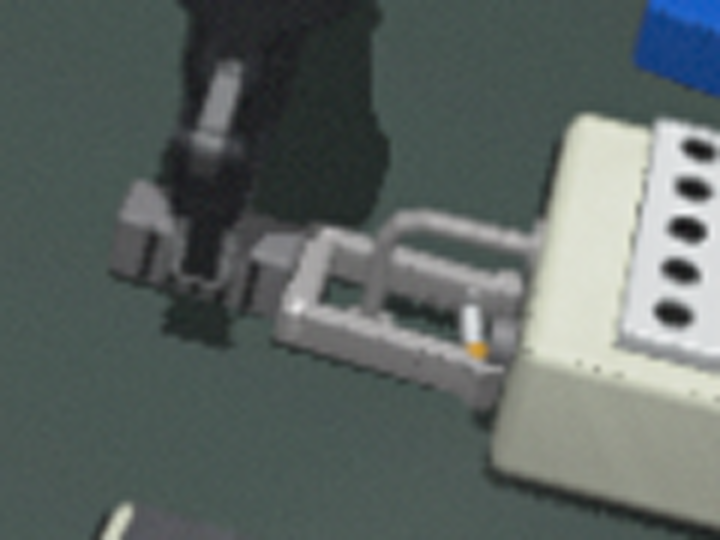

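View pics/t9.png

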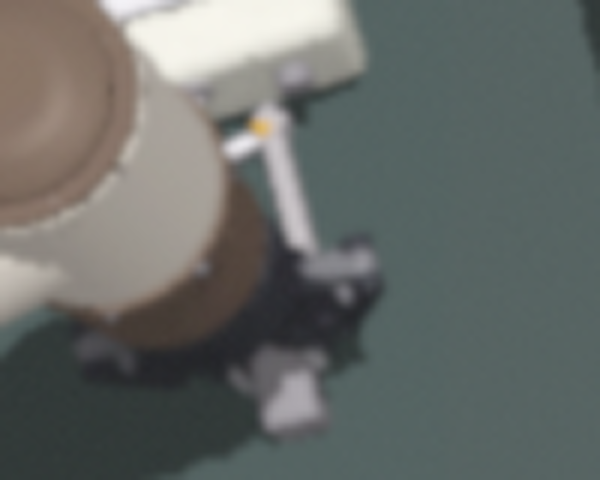

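The gate has snapped back across the mouth behind the rod (scene crop gate (475,325), rod (378,280); top crop gate (240,148)). I'll back off 2 mm to unload the tip, settle on the bench and release.

Call:
drive_tool([
  [[-0.002,0,0],0],
  [[-0.001,0,0.001],0],
  [[0,0,0],0],
])

```text
clock: 12.15
position: [559.3, 118.5, 14.3]
ee_rot: [0.989, 0.147, 0.002, -0.0]
contact_force: [0.7, -0.5, -0.5]
gripper_width: 24.4
```

Call:
drive_tool([
  [[0,0,0],0],
  [[0,0,0],0],
  [[0,0,0],0],
  [[0,0,0],0],
  [[0,0,0],0],
], fingers=-0.3)

```text
clock: 12.78
position: [558.0, 118.0, 13.7]
ee_rot: [0.989, 0.146, 0.0, -0.0]
contact_force: [0.6, -0.0, 0.4]
gripper_width: 55.5
```

```bash
python3 - <<'E'
from h import *
pr(); s=snap('scene','scene10')
cv2.imwrite('pics/s10.png',cv2.resize(s['image'][110:200,320:440,::-1],None,fx=6,fy=6,interpolation=cv2.INTER_CUBIC))
E
```

```text
t 12.78 pos [558.  118.   13.7] hd 0.2939 tilt [ 0.  0. -1.] F [ 0.6 -0.   0.4] w 55.5
```

View pics/s10.png

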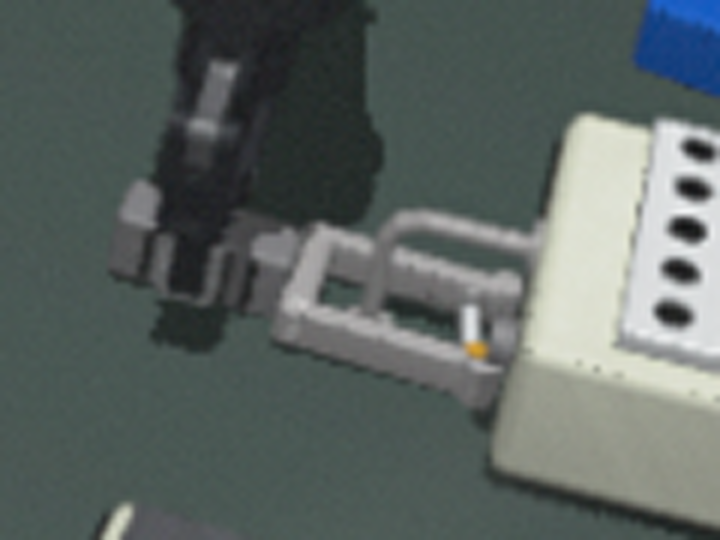

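The fingers are open and the hook is lying clipped on the eye. Rising straight up, then back to clear the view.

Call:
drive_tool([
  [[0,0,-0.015],0],
  [[0,0,-0.035],0],
  [[0,0,-0.05],0],
  [[0,0,-0.05],0],
  [[-0.05,0,-0.03],0],
  [[-0.05,0.03,0],0],
  [[-0.03,0.05,0],0],
  [[0,0.05,0],0],
  [[0,0.05,0],0],
  [[0,0.05,0],0],
  [[0,0,0],0],
  [[0,0,0],0],
])

```text
clock: 14.32
position: [499.8, -139.7, 194.2]
ee_rot: [0.989, 0.146, 0.0, -0.0]
contact_force: [0.2, 0.8, -0.0]
gripper_width: 55.7
```

```bash
python3 - <<'E'
from h import *
pr(); s=snap('scene','scene11'); d=snap('top','top11')
cv2.imwrite('pics/t11.png',cv2.resize(d['image'][90:200,110:230,::-1],None,fx=5,fy=5,interpolation=cv2.INTER_CUBIC))
cv2.imwrite('pics/s11.png',cv2.resize(s['image'][110:200,320:440,::-1],None,fx=6,fy=6,interpolation=cv2.INTER_CUBIC))
E
```

```text
t 14.32 pos [ 499.8 -139.7  194.2] hd 0.2933 tilt [ 0.  0. -1.] F [ 0.2  0.8 -0. ] w 55.7
```

View pics/s11.png

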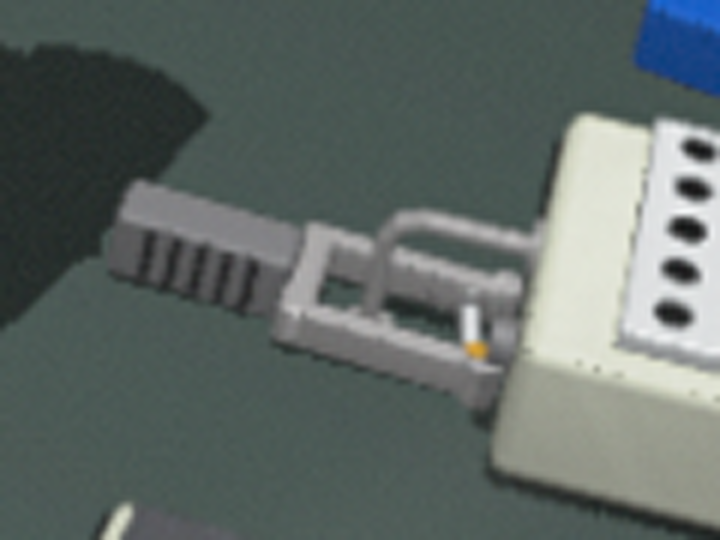

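View pics/t11.png

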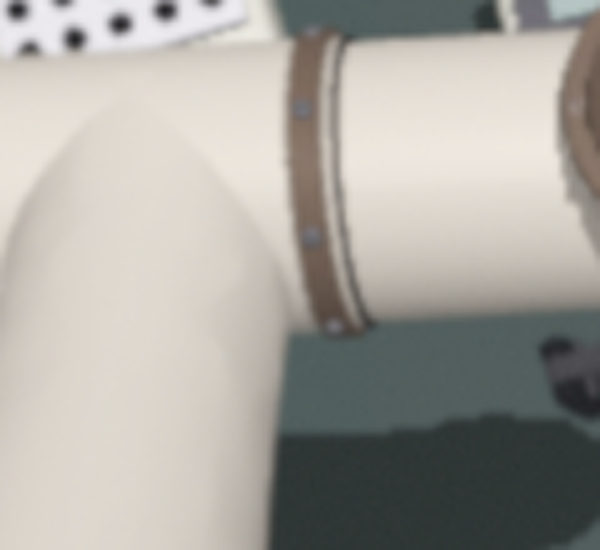

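The top view is blocked by the arm. I'll move it further aside for one clean check of the gate from above.

Call:
drive_tool([
  [[0,0.05,0],0],
  [[0,0.05,0],0],
  [[0,0.05,0],0],
  [[0,0.05,0],0],
  [[0,0.05,0],0],
  [[0,0,0],0],
  [[0,0,0],0],
])

```text
clock: 15.3
position: [572.6, -377.7, 193.5]
ee_rot: [0.989, 0.147, -0.0, -0.0]
contact_force: [0.3, 1.1, -0.2]
gripper_width: 55.3
```

```bash
python3 - <<'E'
from h import *
pr(); d=snap('top','top12'); s=snap('scene','scene12')
cv2.imwrite('pics/t12.png',cv2.resize(d['image'][90:200,110:230,::-1],None,fx=5,fy=5,interpolation=cv2.INTER_CUBIC))
E
```

```text
t 15.3 pos [ 572.6 -377.7  193.5] hd 0.2951 tilt [-0.001  0.001 -1.   ] F [ 0.3  1.1 -0.2] w 55.3
```

View pics/t12.png

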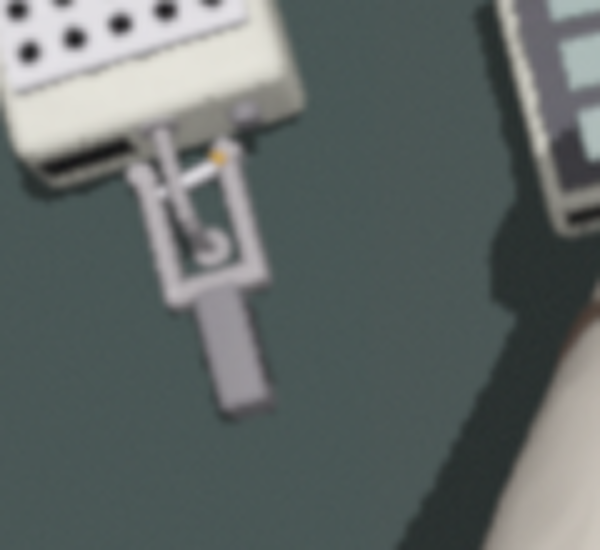

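View pics/scene12.png

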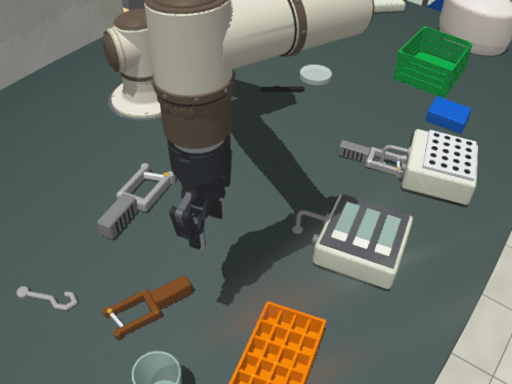

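```bash
python3 - <<'E'
from fit import *
d=dict(np.load('pics/top12.npz')); d0=dict(np.load('pics/top0.npz'))
q=lambda u,v,f,x,y:np.array([(u+.5)/f-.5+x,(v+.5)/f-.5+y])
obs=[(d,q(219,411,5,110,90),(-35,13,30)),(d,q(269,401,5,110,90),(-35,-13,30)),(d,q(184,288,5,110,90),(46,18,22)),(d,q(244,272,5,110,90),(46,-18,22)),(d,q(219,157,5,110,90),(106,-22,22))]
x,r=fit(obs,[558,118,.294]);print(x,r.round(1))
def inv(p,w):
    c,sn=np.cos(p[2]),np.sin(p[2]); dx,dy=w[0]-p[0],w[1]-p[1]; return np.round((c*dx+sn*dy,-sn*dx+c*dy),1)
print('eye',inv(x,(621.5,136.3)))
for D,P,g in((d0,[450.5,-294,-.074],[q(290,167,6,270,130),q(210,181,6,270,130)]),(d,x,[q(219,157,5,110,90),q(163,193,5,110,90)])):
    w=px2w(D,g,18); a,b=inv(P,w[0]),inv(P,w[1]); print(a,b,'angle',np.arctan2(a[0]-b[0],b[1]-a[1]))
cv2.imwrite('pics/g12.png',cv2.resize(d['image'][110:150,125:170,::-1],None,fx=13,fy=13,interpolation=cv2.INTER_CUBIC))
E
```

```text
[5.56007904e+02 1.18856870e+02 2.81422848e-01] [[ 0.7  1. ]
 [-0.   0.2]
 [-1.  -1. ]
 [-0.3 -1.6]
 [ 0.5  0.9]]
eye [67.8 -1.4]
[107.5 -22.1] [98.8 14.4] angle 0.2339900944441306
[110.6 -20.7] [99.8 14.4] angle 0.2984989315861792
```

View pics/g12.png

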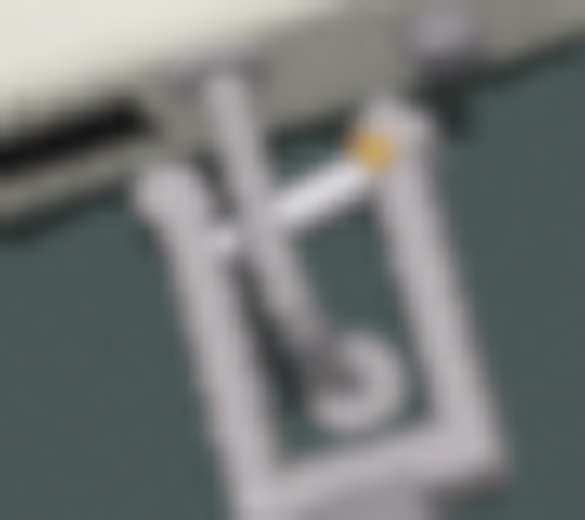

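```bash
python3 - <<'E'
from h import *
s0=dict(np.load('pics/scene0.npz')); s6=dict(np.load('pics/scene6.npz')); s=dict(np.load('pics/scene12.npz'))
q=lambda u,v,f,x,y:np.array([(u+.5)/f-.5+x,(v+.5)/f-.5+y])
for n,D,y,g in(('start',s0,-.074,[q(343,399,6,170,210),q(414,322,6,170,210)]),('held',s6,.294,[q(430,346,6,290,100),q(428,290,6,290,100)]),('now',s,.290,[q(476,350,6,320,110),q(470,309,6,320,110)])):
    w=px2w(D,g,[22,18]); v=w[1]-w[0]; print(n,np.linalg.norm(v).round(1),'angle',(np.arctan2(v[1],v[0])-y-np.pi/2).round(3))
cv2.imwrite('pics/gs12.png',cv2.resize(s['image'][145:180,360:415,::-1],None,fx=13,fy=13,interpolation=cv2.INTER_CUBIC))
cv2.imwrite('pics/gs6.png',cv2.resize(s6['image'][135:170,325:380,::-1],None,fx=13,fy=13,interpolation=cv2.INTER_CUBIC))
E
```

```text
start 37.4 angle 0.173
held 38.5 angle 0.214
now 28.3 angle 0.211
```

View pics/gs12.png

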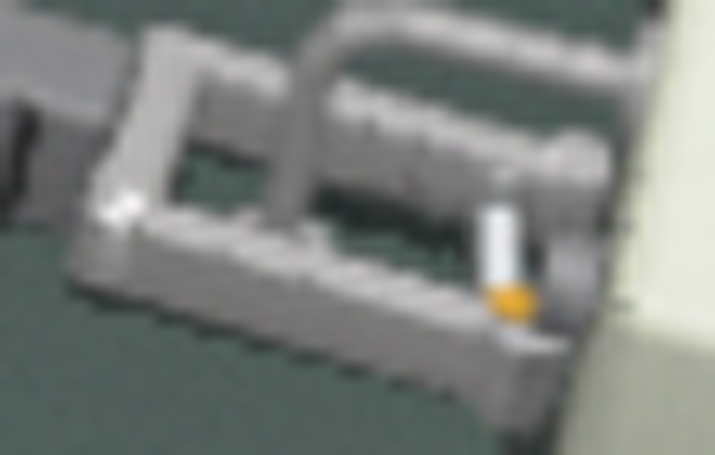

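View pics/gs6.png

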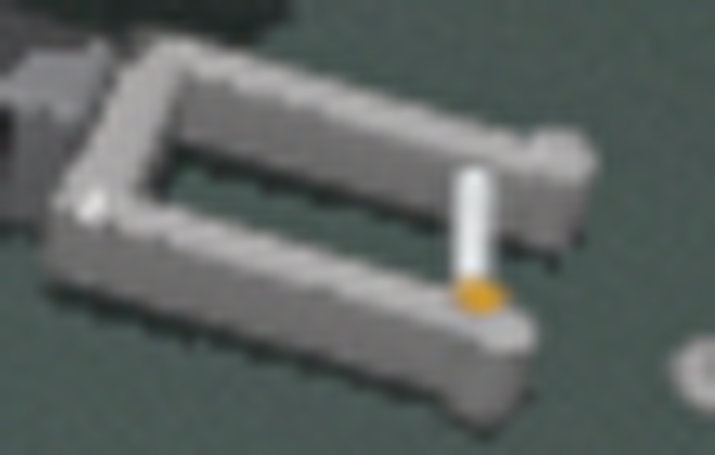

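The gate's apparent angle now (0.21 rad scene, about 0.29 top) is close to its value when surely shut (0.17–0.21 scene, 0.23 top). The residual offset comes from the view, so the gate is shut. Handing in.

```bash
python3 - <<'E'
from h import *
print(arm.job_done()); pr()
E
```

```text
the job is handed in; nothing more can be done
None
the job is handed in; nothing more can be done
```

The small grey snap hook is clipped on the block heater's anchor eye. I handed the job in at about 15.4 s.

**What I did:** I gripped the hook, carried it over, and pushed its mouth onto the rod. The pictures showed the gate swing open by about 1 rad and then snap shut behind the rod. I backed off 3 mm, released the hook and moved the arm clear.

**Last checks:**
- **Rod position:** by the final overhead picture, the rod is about 68 mm ahead of the grip and 1–2 mm off the middle line. The allowed ranges are 42–98 mm and ±22 mm.
- **Hook:** it lies flat on the bench. I judged this by eye from the pictures and did not measure its height or tilt.
- **Forces:** no reading I took was above about 6 N, and nothing else was moved.

**What failed or disagreed:**
- **First grip:** it closed on nothing just above the grip. The fingertips reach only about 2–5 mm past the reported tool point, not the stated 25 mm, so I regripped about 20 mm lower.
- **Gate angle:** I read it only from pictures and compared it with the shut gate before clipping. The scene camera agrees within about 0.04 rad. The top camera shows about 0.06 rad more, still within the 0.15 limit.
- **Push depth:** I stopped about 18 mm short of the throat bottom, because the gate had already closed by then. The jaw tips were close to the heater's front.

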